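# Tip the rocker covers onto their backs

## Robot

A 7-joint arm with a two-finger parallel gripper is mounted at the origin on the work surface. World frame = base frame: x ahead of the robot, y to its left, z up, the work surface at z = 0. Lengths are in m, angles in rad, forces in N, time in s.
With the tool pointing down it reaches from about 0.4 to 0.875 m from the base axis. Payload 19.3 kg.
Tool frame: the origin (TCP) lies midway between the tips of the shut fingers; the grasp point (between the pads) lies 19 mm behind it; z points along the fingers, y is the line along which they close (so a half turn about z gives the same grasp; the last joint's range is limited). The gripper opens to 85 mm and grips with 20 to 120 N. Pads are 22 mm wide; open, the fingers measure 114 mm over their backs; the gripper's body (76 mm by 85 mm) begins 54 mm behind the grasp point. The pads swing forward as they close: fully open they stand 13 mm farther back than shut.
Start: joints at [1.149, 0.521, -0.036, 1.599, 0.021, 1.021, -0.113], TCP at [0.215, -0.587, 0.231] pointing down, gripper open.
Joint ranges: [-2.91, 2.91], [-0.3, 2.13], [-1.5, 1.42], [0.17, 2.43], [-1.26, 4.41], [0.16, 1.93], [-2.52, 2.52]. Speed limits (rad/s): [1.89, 1.89, 2.39, 2.39, 3.01, 3.01, 3.01].

## Interface

Orientations are given as [roll, pitch, yaw] about the fixed x, y, z axes, in that order (R = Rz(yaw) Ry(pitch) Rx(roll)).
In Python, from workcell import telemetry, grab_frame, calibration, bot, outline_of, landmark_of gives the robot as it stands. The module is installed in compiled form; this text tells all that it offers.
- The arm moves only by the shell command python3 -m inch 'ROWS' [FORCE]. ROWS is JSON, a list of rows, each a list of 7 numbers: the shift along the tool's x, y, z in m, then the turn, a rotation vector about the tool's x, y, z in rad, then the closure, from 0 (fully open) to 1 (shut). A call has 1 to 5 rows; each row shifts and turns the commanded pose from where the row before left it, along the tool's axes as they then stand; what a row does not reach is not made up. A row lasts 1/10 s, in which the tool goes at most 50 mm and 8.59 degrees, less where a joint would pass 70% of its speed; a pose out of reach is approached as far as the arm can. A call is refused whole if a number of a shift passes 0.05 or a number of a turn 0.15, either way. A call with a gripper value outside its range is refused whole. The fingers move at their own pace and stop on an object; FORCE is the grip in N (left out, the last holds). Time passes only in rows, so rows that do not move let the fingers close. It gives the time, the measured TCP pose, the force, the opening and the grip force at its end, in the units of the state.
- telemetry.observe(): the state, without advancing time (a new reading comes with each control period).
- grab_frame(name): name is "scene" or "top" or "wrist"; returns the picture (384x512x3 uint8, red, green, blue); there is no depth.
- calibration(name): a dict with "fovy" (degrees; the focal length in pixels is half the picture's height over the tangent of half this angle, whatever the lens; pixels are square), "cx", "cy" (the principal point, pixels), "dist" ([k1, k2, p1, p2, k3] as OpenCV has them; the pictures are not rectified), "pose" (4x4, takes a point from camera to world coordinates). Camera axes: x right, y down, z forward; pixel columns grow to the right and rows downward; lengths in m; the calibration is good to about 2 mm. A picture is of the moment at which its call begins: read the wrist's pose just before it. calibration takes no time and is no camera call; for the wrist camera it gives the pose at the moment of the call.
- bot.job_done(): hands the job in; it is judged then, once.
Trained networks look in the newest picture that a camera, given by its name, has taken for a name from the list of things; names that differ only in an ending like _2 or _b are one class to them, and where a whole thing is asked for, a point or a joint stands for the part that bears it (a point fixed in the world has none). Each returns a list of dicts, best first, with "score" (0 to 1); they miss things now and then, are a little off and sometimes report something else, mostly with a low value. They report only what shows in the picture. A call takes as long as a camera call. They do not tell look-alikes from the thing itself.
- outline_of(label, camera): "region" (384x512 bool, what is visible of it) and "rect" ([left, top, right, bottom] in pixels, round what is visible of it).
- landmark_of(label, camera): "xy" ([column, row] in pixels: a listed point, or the origin of a listed thing).
The state is a dict: "clock": time; "qpos": joint angles; "qd": joint speeds; "joint_efforts": joint torques, N m; "position": TCP position; "tool_rot": TCP orientation; "force": force on the tool from outside, world axes, zero at the start; "moment": the same for the moment, N m; "grip_width": finger opening in m; "finger_force": force on a finger pad.
Only numpy, scipy, OpenCV 4.12 (cv2) and the standard library are available. Lean on these libraries where they do the work, as an engineer would, in place of code of your own. Each camera call takes 0.05 s, during which the arm holds its last target. There are 200 camera calls.

## Task

Two cast rocker covers stand on end on the teardown bench, ready to be used as parts trays. Push each one over with the fingertips so that it lies flat on its back with its open mouth up, like the third cover that already lies there. Only push: do not pick the covers up or shove them along the bench, and leave everything else standing where it is.

Things in the scene. Friction and masses are not known exactly. Their poses are not given: they have to be found in the camera images.
- cover_a: cast-aluminium rocker cover (tapered open tray) standing on its wide end, mouth roughly towards the robot: 150 mm tall, 60 deep, 120 wide at the foot, 80 at the top; walls 6 mm, about 0.4 to 0.85 kg. Origin: centre of its foot, on the bench. Own z up; own x points from the open mouth (x = -30 mm) to the closed flat back (x = +30 mm), y across. Lying on its back, own x points straight down
- cover_b: cast-aluminium rocker cover (tapered open tray) standing on its wide end, mouth roughly away from the robot: 150 mm tall, 60 deep, 120 wide at the foot, 80 at the top; walls 6 mm, about 0.4 to 0.85 kg. Origin: centre of its foot, on the bench. Own z up; own x points from the open mouth (x = -30 mm) to the closed flat back (x = +30 mm), y across. Lying on its back, own x points straight down
- cover_a_heel (a point): middle of the lower back edge of cover_a's foot (x = +30 mm, z = 0), the edge it pivots on. Once on its back, mouth up, the cover reaches from here 150 mm onward along the way it was tipped and is 60 mm tall
- cover_a_rim (a point): middle of the mouth-side edge of cover_a's top end wall (x = -30 mm, 147 mm above the foot; it rises to about 162 mm while tipping). Pushed level here, along own +x, the cover overbalances about its heel after roughly 16 degrees, when this edge has gone about 45 mm (1 to 3 N), and falls on its back by itself
- cover_b_heel (a point): middle of the lower back edge of cover_b's foot (x = +30 mm, z = 0), the edge it pivots on. Once on its back, mouth up, the cover reaches from here 150 mm onward along the way it was tipped and is 60 mm tall
- cover_b_rim (a point): middle of the mouth-side edge of cover_b's top end wall (x = -30 mm, 147 mm above the foot; it rises to about 162 mm while tipping). Pushed level here, along own +x, the cover overbalances about its heel after roughly 16 degrees, when this edge has gone about 45 mm (1 to 3 N), and falls on its back by itself
- piston_center (a point): bystander: aluminium piston, 56 mm across, 60 mm tall, standing; point at its centre
- wrist_pin_center (a point): bystander: steel tube 30 mm across, 70 mm tall, standing on end; point at its centre
- valve_center (a point): bystander: engine valve standing on its 42 mm head, thin stem up, 100 mm tall; point half-way up
- done_cover: bystander: a third rocker cover of the same make already lying on its back, mouth up, 150 x 120 x 60 mm; origin under its centre
- rocker_arm: bystander: steel rocker arm about 80 mm long lying in the third cover; origin on its underside
- tub: bystander: white plastic tub, 140 mm across the rim, 120 mm tall; origin under its centre
- wrench: bystander: steel wrench lying on the bench; origin on its underside
Not all that is in view belongs to the job. What is shaped like the cover_a but orange is not meant.

How it is judged:
By the outcome, as a careful person would: the job done as asked, in the order asked, and still so for the second after the job is handed in, with the robot touching nothing.
It also fails if it takes over 43 s, if anything falls off the work surface, if the arm or the gripper's body presses on something with over 40 N, if the wrist force passes 120 N, or if a joint passes its speed limit or range.

## Working session

There is one attempt and no reset: what is moved stays moved. The work goes in short steps, Python scripts to look and compute and a shell command to move; the robot and the scene stay as the last step left them, time stands still between calls to the robot, and variables do not carry over. Pictures are saved under pics/ and viewed, at most 10 in all, crops included, and the job is handed in when it is done.

```bash
mkdir -p pics; cat > h.py <<'E'
import numpy as np,cv2
from workcell import telemetry, grab_frame, calibration, bot, outline_of, landmark_of
def K(c):
    f=192/np.tan(np.radians(c['fovy'])/2); return np.array([[f,0,c['cx']],[0,f,c['cy']],[0,0,1.]])
def ray(cam,xy):
    c=calibration(cam); u=cv2.undistortPoints(np.array([[xy]],float),K(c),np.array(c['dist'],float))[0,0]
    T=np.array(c['pose']); return T[:3,3],T[:3,:3]@np.array([u[0],u[1],1])
def atz(cam,xy,z):
    o,d=ray(cam,xy); return o+d*(z-o[2])/d[2]
def proj(cam,P):
    c=calibration(cam);T=np.linalg.inv(np.array(c['pose']))
    return cv2.projectPoints(np.array(P,float).reshape(-1,3),cv2.Rodrigues(T[:3,:3])[0],T[:3,3],K(c),np.array(c['dist'],float))[0][:,0]
def save(im,n): cv2.imwrite('pics/'+n,im[:,:,::-1])
E
python3 - <<'E'
from h import *
np.set_printoptions(precision=3,suppress=True)
s=telemetry.observe();print(s['clock'],s['position'],s['tool_rot'])
ims=[]
Z=dict(cover_a=0,cover_a_heel=0,cover_a_rim=.147,cover_b_heel=0,cover_b_rim=.147,piston_center=.03,wrist_pin_center=.035,valve_center=.05,done_cover=0,tub=0,wrench=0)
for c in ['scene','top']:
    im=grab_frame(c);save(im,c+'1.png')
    for n,z in Z.items():
        for r in landmark_of(n,c)[:4]: 
            if r['score']>.2: print(c,n,round(r['score'],2),np.array(r['xy']),atz(c,r['xy'],z)[:2])
print(telemetry.observe()['clock'])
E
```

```text
0.0 [ 0.215 -0.586  0.231] [-3.14   0.     0.352]
scene cover_a 0.96 [164.7 248.4] [ 0.732 -0.377]
scene cover_a 0.81 [172.8 190.9] [ 0.395 -0.322]
scene cover_a 0.75 [197.  205.4] [ 0.511 -0.229]
scene cover_a 0.75 [257.2 216.2] [0.625 0.007]
scene cover_a_heel 0.95 [159.8 241.1] [ 0.69  -0.393]
scene cover_a_heel 0.94 [170.6 192.7] [ 0.406 -0.332]
scene cover_a_heel 0.67 [204.1 213.9] [ 0.569 -0.206]
scene cover_a_heel 0.58 [220.  185.4] [ 0.397 -0.113]
scene cover_a_rim 0.83 [207.4 155.3] [ 0.364 -0.158]
scene cover_a_rim 0.79 [180.2 164.5] [ 0.408 -0.277]
scene cover_a_rim 0.57 [157.2 223.1] [ 0.744 -0.388]
scene cover_a_rim 0.55 [196.8 177. ] [ 0.505 -0.219]
scene cover_b_heel 0.75 [294.6 201.5] [0.566 0.185]
scene cover_b_heel 0.56 [310.5 177.9] [0.422 0.302]
scene cover_b_rim 0.73 [307.  177.2] [0.591 0.218]
scene cover_b_rim 0.71 [372.6 173.6] [0.62  0.491]
scene piston_center 0.71 [250.6 182.5] [0.439 0.017]
scene piston_center 0.71 [362.9 177. ] [0.497 0.522]
scene piston_center 0.54 [198.1 175.8] [ 0.348 -0.203]
scene wrist_pin_center 0.48 [253.2 195.8] [0.535 0.009]
scene
[... 737 characters left out ...]
.214]
top cover_a_rim 0.79 [302.9 252.9] [ 0.364 -0.148]
top cover_a_rim 0.74 [362.4 136. ] [ 0.755 -0.39 ]
top cover_a_rim 0.61 [253.3 170.6] [ 0.652 -0.001]
top cover_b_heel 0.7 [201.5 211.4] [0.543 0.2  ]
top cover_b_rim 0.81 [184.5 196.6] [0.574 0.237]
top piston_center 0.7 [255.  233.9] [0.445 0.004]
top piston_center 0.58 [111.7 231.5] [0.483 0.524]
top wrist_pin_center 0.37 [256.7 203.6] [ 0.555 -0.009]
top valve_center 0.57 [255.  170.1] [ 0.678 -0.009]
top valve_center 0.33 [308.4 198.3] [ 0.561 -0.198]
top done_cover 0.64 [114.3 232.3] [0.483 0.525]
top tub 0.7 [397.1 209.4] [ 0.509 -0.534]
top tub 0.58 [253.8 170.8] [ 0.689 -0.006]
top wrench 0.46 [259.4 145. ] [ 0.792 -0.034]
1.2
```

View pics/scene1.png

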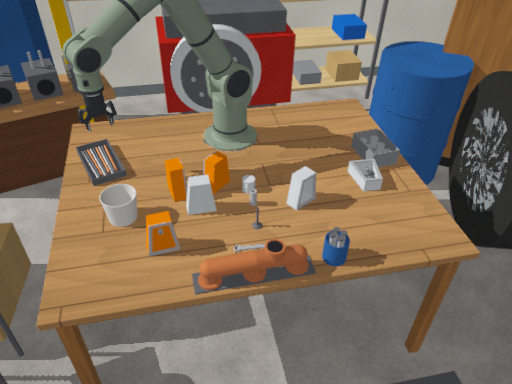

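View pics/top1.png

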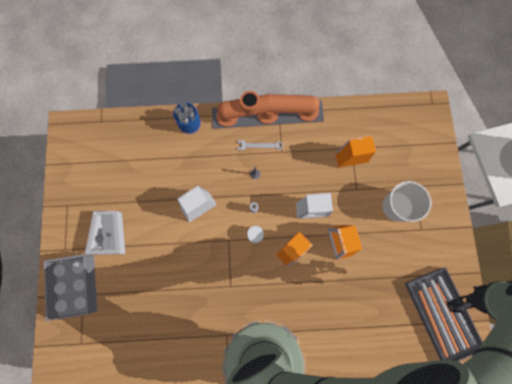

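The scene view shows the white covers at about (200,195) = a and (302,188) = b. The possible confusions are orange covers at (176,180), (217,170) and (162,235), and the lying white cover at (366,175). I choose the two white standing ones, then fit their poses on the outlines and check in one crop.

```bash
cat > fit.py <<'E'
from h import *
from scipy.optimize import minimize
np.set_printoptions(precision=4,suppress=True)
M=np.array([[x,y*w,z] for z,w in((0,.06),(.15,.04)) for x in(-.03,.03) for y in(-1,1)])
def W(p,P): 
    c,s=np.cos(p[2]),np.sin(p[2]); return P@np.array([[c,s,0],[-s,c,0],[0,0,1]])+[p[0],p[1],0]
ims={c:grab_frame(c) for c in('scene','top')}; R={}
for lab,p0,px in(('cover_a',[.535,-.22,.1],dict(scene=(200,198),top=(314,205))),('cover_b',[.565,.205,3.7],dict(scene=(302,190),top=(197,204)))):
    obs={}
    for c in ims:
        L=[r for r in outline_of(lab,c) if r['region'][px[c][1],px[c][0]]]
        print(lab,c,[(round(r['score'],2),r['rect'],r['region'].sum()) for r in L])
        if L: obs[c]=L[0]['region']
    def cost(p):
        t=0
        for c,m in obs.items():
            h=cv2.convexHull(np.float32(proj(c,W(p,M))*16)).astype(np.int32)
            a=np.zeros((384*4,512*4),np.uint8); cv2.fillConvexPoly(a,np.int32(h+24),1,shift=2+0) if 0 else cv2.fillConvexPoly(a,((h+8)//4),1)
            a=cv2.resize(a.astype(np.float32),(512,384),interpolation=cv2.INTER_AREA)
            t+=1-np.minimum(a,m).sum()/np.maximum(a,m).sum()
        return t
    best=min((minimize(cost,[p0[0],p0[1],p0[2]+d],method='Nelder-Mead',options=dict(initial_simplex=np.array([p0[0],p0[1],p0[2]+d])+np.array([[0,0,0],[.015,0,0],[0,.015,0],[0,0,.2]]))) for d in(-.4,0,.4)),key=lambda r:r.fun)
    p=best.x;R[lab]=p;print(lab,p,best.fun,'heel',W(p,np.array([[.03,0,0]])),'rim',W(p,np.array([[-.03,0,.147]])))
out=[]
for c,(x,y) in dict(scene=(150,120),top=(160,130)).items():
    k=4;im=cv2.resize(ims[c][y:y+140,x:x+200],None,fx=k,fy=k,interpolation=3).copy()
    for p in R.values():
        q=np.int32((proj(c,W(p,M))-[x,y]+.5)*k)
        for i in range(8):
            for j in(1,2,4):
                if not i&j: cv2.line(im,q[i].tolist(),q[i|j].tolist(),(255,0,0) if not (i&2 and (i|j)&2) else (0,200,0),1)
    out.append(im[:,:])
save(cv2.resize(np.vstack(out),(428,600),interpolation=cv2.INTER_AREA),'fit_both.png')
save(out[0],'fs.png');save(out[1],'ft.png')
E
python3 fit.py
```

```text
cover_a scene [(0.95, [184.8, 170.0, 217.8, 216.2], np.int64(962))]
cover_a top [(0.86, [297.1, 194.1, 330.4, 220.2], np.int64(736))]
cover_a [ 0.5257 -0.2135  0.0574] 0.10527890920639038 heel [[ 0.5556 -0.2118  0.    ]] rim [[ 0.4957 -0.2153  0.147 ]]
cover_b scene [(0.88, [288.6, 166.5, 315.7, 213.8], np.int64(944))]
cover_b top [(0.61, [177.6, 187.0, 214.3, 219.3], np.int64(806))]
cover_b [0.5621 0.2133 3.6877] 0.09604376554489136 heel [[0.5365 0.1977 0.    ]] rim [[0.5877 0.2288 0.147 ]]
```

View pics/fs.png

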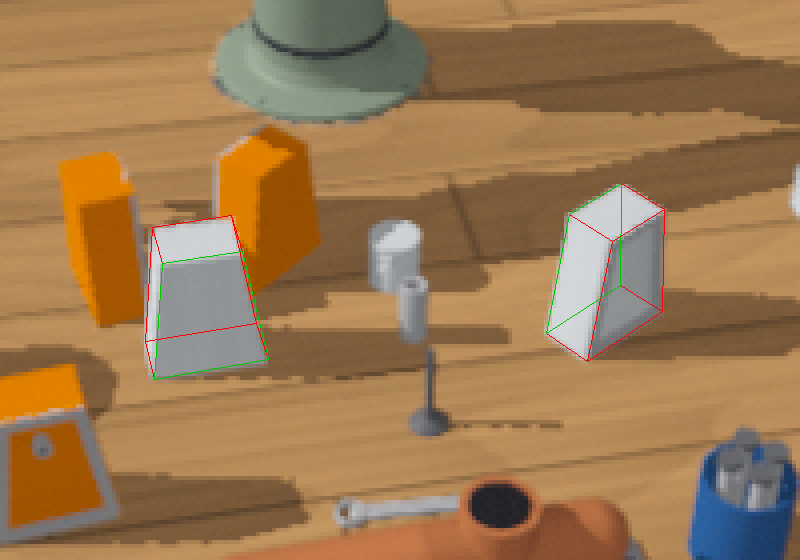

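View pics/ft.png

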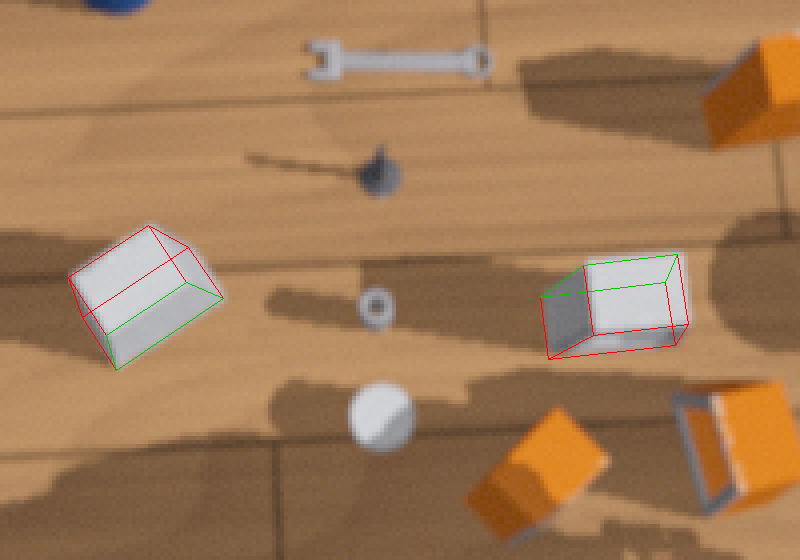

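The overlay (green = closed back) matches both white covers in both views: a faces its mouth to the robot, b away. I'll shut the fingers and go behind cover_a's rim.

```bash
python3 -m inch '[[0.035,-0.026,0,0,0,0,1],[0.035,-0.026,0,0,0,0,1],[0.035,-0.026,0,0,0,0,1],[0.035,-0.026,0,0,0,0,1],[0.035,-0.026,0,0,0,0,1]]'
python3 -m inch '[[0.035,-0.026,0,0,0,0,1],[0.035,-0.026,0,0,0,0,1],[0.035,-0.026,0,0,0,0,1],[0,0,0,0,0,0.145,1],[0,0,0,0,0,0.145,1]]'
```

```text
clock: 2.0
position: [0.3355, -0.4029, 0.2315]
tool_rot: [3.141, -0.0, 0.352]
force: [0.3, -0.3, -0.5]
grip_width: 0.0121
finger_force: 0.0
clock: 2.5
position: [0.4073, -0.2939, 0.2314]
tool_rot: [-3.142, -0.0, 0.059]
force: [-0.2, -1.2, -0.0]
grip_width: -0.0004
finger_force: 0.0
```

```bash
python3 -m inch '[[0.026,-0.037,0,0,0,0,1],[0.026,-0.037,0,0,0,0,1],[0,0,0.035,0,0,0,1],[0,0,0.035,0,0,0,1],[0,0,0.033,0,0,0,1]]'
python3 -m inch '[[0,0,0,0,0,0,1]]'
python3 - <<'E'
from h import *
save(cv2.resize(grab_frame('scene')[120:260,130:330],None,fx=3,fy=3,interpolation=3),'c2.png')
E
```

```text
clock: 3.0
position: [0.454, -0.2176, 0.1273]
tool_rot: [3.141, -0.001, 0.062]
force: [0.7, -0.3, -0.5]
grip_width: -0.0
finger_force: 0.0
clock: 3.1
position: [0.4521, -0.2171, 0.1253]
tool_rot: [-3.139, 0.005, 0.062]
force: [-1.3, -0.2, 1.2]
grip_width: -0.0003
finger_force: 0.0
```

View pics/c2.png

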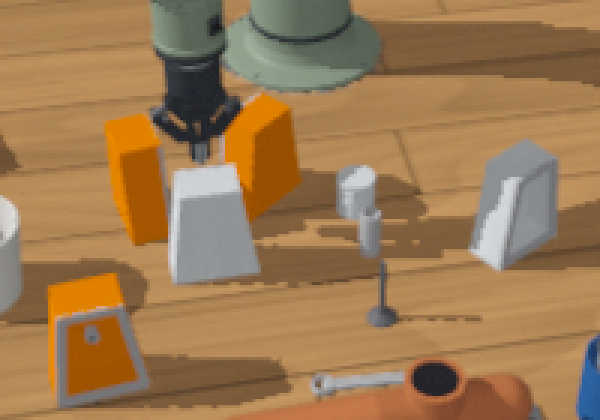

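The gripper is centred behind cover_a (tip at about (200,155) in the crop), clear of both orange covers. Now I push gently.

```bash
python3 -m inch '[[0.01,0,0,0,0,0,1],[0.01,0,0,0,0,0,1],[0.01,0,0,0,0,0,1],[0.008,0,0,0,0,0,1],[0.008,0,0,0,0,0,1]]'
python3 -m inch '[[0.008,0,0,0,0,0,1],[0.008,0,0,0,0,0,1],[0.008,0,0,0,0,0,1]]'
```

```text
clock: 3.65
position: [0.5007, -0.215, 0.1287]
tool_rot: [3.141, -0.0, 0.062]
force: [-0.3, -1.0, 0.2]
grip_width: 0.0001
finger_force: 0.2
clock: 3.95
position: [0.5244, -0.2135, 0.1283]
tool_rot: [-3.142, 0.0, 0.062]
force: [0.4, -0.4, -0.1]
grip_width: -0.0
finger_force: 0.0
```

```bash
python3 -m inch '[[0.007,0,0,0,0,0,1],[0.005,0,0,0,0,0,1],[0,0,0,0,0,0,1]]'
python3 - <<'E'
from h import *
a=grab_frame('scene')[120:260,130:330];save(cv2.resize(a,None,fx=3,fy=3,interpolation=3),'c3.png')
E
```

```text
clock: 4.25
position: [0.5363, -0.2127, 0.1282]
tool_rot: [-3.141, -0.0, 0.062]
force: [-0.5, -0.3, 0.1]
grip_width: -0.0
finger_force: 0.0
```

View pics/c3.png

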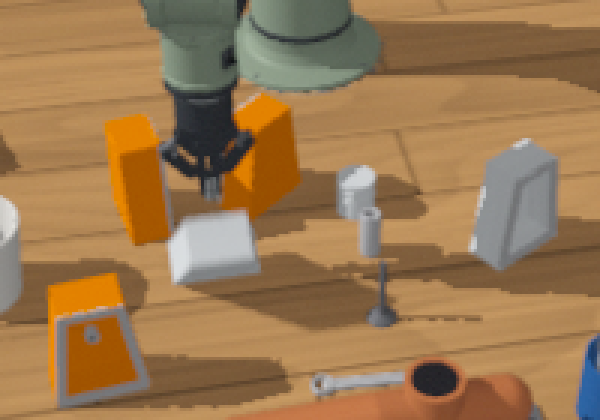

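Cover_a is in mid-fall onto its back (crop (213,250)). I rise and cross to cover_b.

```bash
python3 -m inch '[[-0.005,0,-0.035,0,0,0,1],[0,0,-0.035,0,0,0,1],[0,0,-0.035,0,0,0,1],[0.012,-0.046,0,0,0,0,1],[0.012,-0.046,0,0,0,0,1]]'
python3 -m inch '[[0.012,-0.046,0,0,0,0,1],[0.012,-0.046,0,0,0,0,1],[0.012,-0.046,0,0,0,0,1],[0.012,-0.046,0,0,0,0,1],[0.012,-0.046,0,0,0,0,1]]'
python3 -m inch '[[0.012,-0.046,0,0,0,0,1],[0.012,-0.046,0,0,0,0,1],[0,0,0,0,0,-0.145,1],[0,0,0,0,0,-0.145,1],[0,0,0,0,0,-0.145,1]]'
python3 -m inch '[[0,0,0,0,0,-0.05,1]]'
python3 - <<'E'
from h import *
s=telemetry.observe();p=np.array(s['position']);y=s['tool_rot'][2]
d=np.array([.626,.252])-p[:2];print(p,y,d@[np.cos(y),np.sin(y)],d@[np.sin(y),-np.cos(y)])
E
```

```text
clock: 4.8
position: [0.549, -0.12, 0.2345]
tool_rot: [3.141, -0.002, 0.058]
force: [1.4, 0.9, 0.0]
grip_width: 0.0001
finger_force: 0.0
clock: 5.3
position: [0.5945, 0.115, 0.2334]
tool_rot: [3.141, -0.0, 0.061]
force: [0.6, 0.5, 0.9]
grip_width: -0.0001
finger_force: 0.0
clock: 5.8
position: [0.6126, 0.2068, 0.2331]
tool_rot: [3.141, 0.001, 0.503]
force: [0.6, 0.0, -0.2]
grip_width: 0.0003
finger_force: 0.0
clock: 5.9
position: [0.6127, 0.2063, 0.2332]
tool_rot: [3.142, 0.0, 0.552]
force: [-0.4, 0.1, 0.8]
grip_width: -0.0001
finger_force: 0.0
[0.61274999 0.20634386 0.23317036] 0.552353106431102 0.03523503680505105 -0.03191453952685117
```

```bash
python3 -m inch '[[0.035,-0.032,0,0,0,0,1],[0,0,0.035,0,0,0,1],[0,0,0.035,0,0,0,1],[0,0,0.035,0,0,0,1],[0,0,0,0,0,0,1]]'
python3 - <<'E'
from h import *
im=grab_frame('top');P=telemetry.observe()['position'];print(P)
a=cv2.resize(im[130:270,150:350],None,fx=3,fy=3,interpolation=3)
b=cv2.resize(grab_frame('scene')[120:220,150:350],None,fx=3,fy=3,interpolation=3)
save(np.vstack([b[:180],a]),'c4.png')
E
```

```text
clock: 6.4
position: [0.6238, 0.2508, 0.124]
tool_rot: [-3.141, 0.007, 0.547]
force: [-0.0, -0.1, 0.4]
grip_width: -0.0003
finger_force: 0.0
[0.62518397 0.25157546 0.12699479]
```

View pics/c4.png

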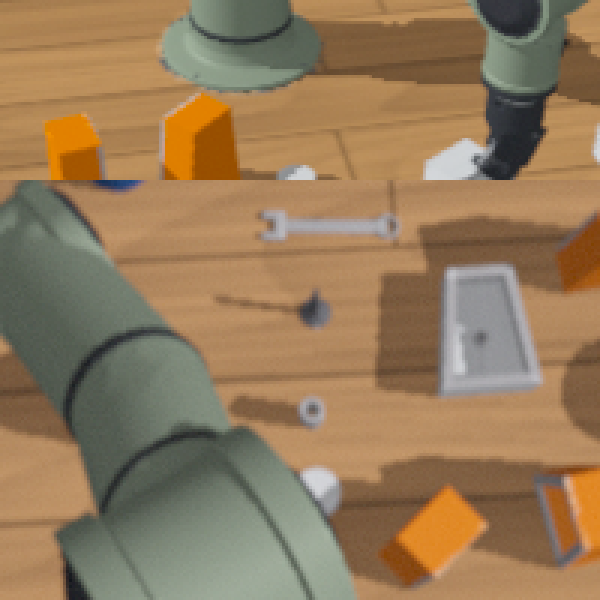

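Cover_a lies mouth up at crop (490,330), with the bystanders unmoved. The gripper stands behind cover_b's rim. Now I push cover_b.

```bash
python3 -m inch '[[-0.01,0,0,0,0,0,1],[-0.01,0,0,0,0,0,1],[-0.01,0,0,0,0,0,1],[-0.008,0,0,0,0,0,1],[-0.008,0,0,0,0,0,1]]'
python3 -m inch '[[-0.008,0,0,0,0,0,1],[-0.008,0,0,0,0,0,1],[-0.008,0,0,0,0,0,1],[-0.007,0,0,0,0,0,1],[-0.005,0,0,0,0,0,1]]'
python3 -m inch '[[0,0,0,0,0,0,1]]'
python3 - <<'E'
from h import *
save(cv2.resize(grab_frame('scene')[120:240,230:400],None,fx=3,fy=3,interpolation=3),'c5.png')
E
```

```text
clock: 7.0
position: [0.5865, 0.2279, 0.1289]
tool_rot: [3.141, -0.001, 0.547]
force: [-0.2, 0.1, -0.2]
grip_width: 0.0002
finger_force: 0.2
clock: 7.5
position: [0.5556, 0.2092, 0.1283]
tool_rot: [3.142, 0.0, 0.547]
force: [0.7, 0.1, -0.4]
grip_width: -0.0
finger_force: 0.0
clock: 7.6
position: [0.5558, 0.2092, 0.1284]
tool_rot: [3.142, 0.0, 0.547]
force: [0.5, 0.8, -0.8]
grip_width: 0.0003
finger_force: 0.0
```

View pics/c5.png

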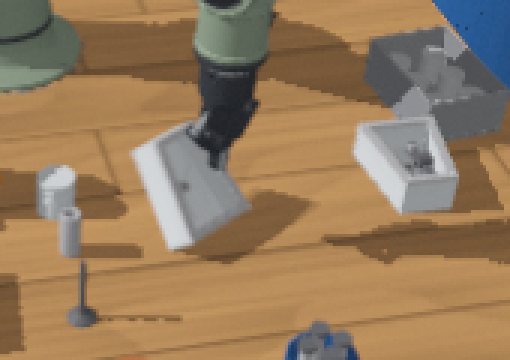

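Cover_b is past balance and falling away from the fingers. I retreat upward, move off so the view is clear, and verify.

```bash
python3 -m inch '[[0,0,0,0,0,0,1],[0.005,0,-0.035,0,0,0,1],[0,0,-0.035,0,0,0,1],[0,0,-0.035,0,0,0,1],[0,0,-0.035,0,0,0,1]]'
python3 -m inch '[[0.035,-0.03,0,0,0,0,1],[0.035,-0.03,0,0,0,0,1],[0.03,-0.03,0,0,0,0,1],[0,0,0,0,0,0,1],[0,0,0,0,0,0,1]]'
python3 -m inch '[[0,0,0,0,0,0,1],[0,0,0,0,0,0,1],[0,0,0,0,0,0,1],[0,0,0,0,0,0,1],[0,0,0,0,0,0,1]]'
python3 - <<'E'
from h import *
a=grab_frame('scene');b=grab_frame('top')
save(np.vstack([cv2.resize(a[110:270,80:410],None,fx=1.9,fy=1.9,interpolation=3),cv2.resize(b[120:270,90:420],None,fx=1.9,fy=1.9,interpolation=3)]),'c6.png')
E
```

```text
clock: 8.15
position: [0.5605, 0.2124, 0.2698]
tool_rot: [-3.141, -0.0, 0.547]
force: [0.2, -0.2, -0.8]
grip_width: 0.0003
finger_force: 0.0
clock: 8.65
position: [0.5988, 0.342, 0.2675]
tool_rot: [-3.141, 0.001, 0.548]
force: [-0.1, -0.8, -0.3]
grip_width: -0.0002
finger_force: 0.0
clock: 9.15
position: [0.5992, 0.3408, 0.2685]
tool_rot: [3.142, -0.0, 0.546]
force: [-0.9, -0.9, -0.1]
grip_width: 0.0002
finger_force: 0.0
```

View pics/c6.png

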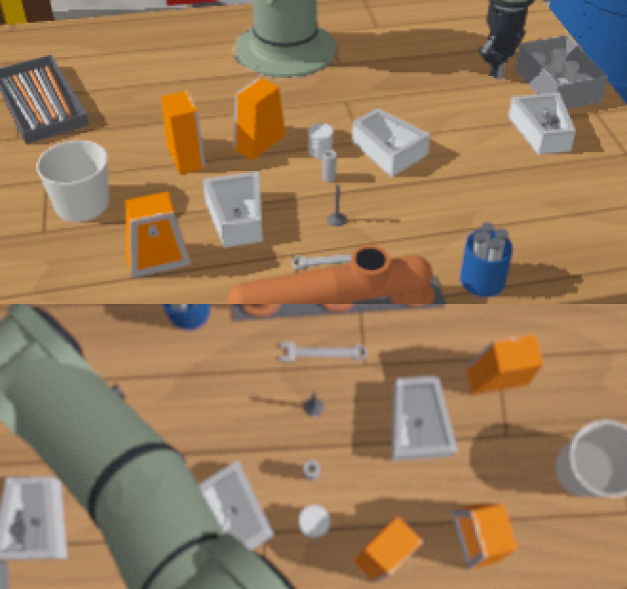

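Both white covers lie flat with the mouth up (crop: a at (235,207), b at (390,138)). Everything else stands where it was, and the arm is clear.

```bash
python3 -c "
from workcell import bot
print(bot.job_done())"
```

```text
the job is handed in; nothing more can be done
None
```

Cover_a and cover_b were both pushed over and lie flat on their backs, mouth up. The last pictures show everything else in place, and I handed the job in at about 9 s with the arm clear.

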